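# Seat the keyed drive collar on the label rewinder's spindle

### The arm

A 6-joint arm with a two-finger parallel gripper is mounted at the origin on the work surface. World frame = base frame: x ahead of the robot, y to its left, z up, the work surface at z = 0. Lengths are in m, angles in rad, forces in N, time in s.
With the tool pointing down it reaches from about 0.35 to 0.975 m from the base axis. Payload 4.9 kg.
Tool frame: the origin (TCP) lies midway between the tips of the shut fingers; the grasp point (between the pads) lies 19 mm behind it (r.hold_point_z is the distance from the TCP to the grasp point, in m); y points along the fingers, x is the direction in which the jaws open and shut, and the axes are right-handed (so a half turn about y gives the same grasp; the last joint's range is limited). The gripper opens to 85 mm and grips with 20 to 120 N. Pads are 22 mm wide; open, the fingers measure 114 mm over their backs; the gripper's body (76 mm by 85 mm) begins 54 mm behind the grasp point. The pads swing forward as they close: fully open they stand 13 mm farther back than shut.
Start: joints at [-1.383, 0.053, 1.613, -0, 1.476, -0.119], TCP at [0.189, -0.596, 0.231] pointing down, gripper open.
Joint ranges: [-3.01, 3.01], [-1.01, 2.22], [0.06, 2.58], [-1.02, 4.17], [0.09, 2.62], [-3.14, 3.14]. Speed limits (rad/s): [2.57, 2.57, 3.14, 3.14, 3.14, 3.14].

### API

Orientations are given as a 3x3 rotation matrix whose columns are the frame's x, y, z axes.
In Python, from bench import r, cams, sign_off gives the robot as it stands. The module is installed in compiled form; this text tells all that it offers.
- The arm moves only by the tool play_rows, never from a script. Its argument "moves" is one flat list of numbers, 7 for each row, row after row: the finger opening in m, from 0 to 0.0854, then the shift along the tool's x, y, z in m, then the turn, a rotation vector about the tool's x, y, z in degrees. A call has exactly 10 rows; each row shifts and turns the commanded pose from where the row before left it, along the tool's axes as they then stand; what a row does not reach is not made up. A row lasts 1/12 s, in which the tool goes at most 41.7 mm and 7.16 degrees, less where a joint would pass 70% of its speed; a pose out of reach is approached as far as the arm can. A call with a gripper value outside its range is refused whole. The fingers move at their own pace and stop on an object; the grip force is fixed at half the most. Time passes only in rows, so rows that do not move let the fingers close, or fill a call up. It gives the time, the measured TCP pose, the force and the opening at its end, in the units of the state.
- r.get_state(): the state, without advancing time (a new reading comes with each control period).
- cams.read_camera(name): name is "scene" or "top" or "wrist"; returns a dict with "color" (400x640x3 uint8, red, green, blue), "z_map" (400x640 float32, m along the optical axis (not along the pixel's ray), 0 where there is no reading), "mtx" (3x3 intrinsics, pixels), "dist_coeffs" ([k1, k2, p1, p2, k3] as OpenCV has them; the pictures are not rectified), "extrinsics" (4x4, takes a point from world to camera coordinates). Camera axes: x right, y down, z forward; pixel columns grow to the right and rows downward; lengths in m; the calibration is good to about 2 mm. A picture is of the moment at which its call begins.
- sign_off(): hands the job in, once; it reports no verdict.
Trained networks look in a picture, given as the dict that the camera call returned (one of the last four; its "shot" number tells which), for a name from the list of things; names that differ only in an ending like _2 or _b are one class to them, and where a whole thing is asked for, a point or a joint stands for the part that bears it (a point fixed in the world has none). Each returns a list of dicts, best first, with "confidence" (0 to 1); they miss things now and then, are a little off and sometimes report something else, mostly with a low value. They report only what shows in the picture. A call takes as long as a camera call. They do not tell look-alikes from the thing itself.
- cams.masks_of(picture, label): "pixels" (400x640 bool, what is visible of it) and "bbox" ([centre column, centre row, width, height] in pixels, round what is visible of it).
- cams.mark_of(picture, label): "centre" ([column, row] in pixels: a listed point, or the origin of a listed thing).
The state is a dict: "clock": time; "joint_pos": joint angles; "qd": joint speeds; "joint_torque": joint torques, N m; "eef_pos": TCP position; "tcp_rot": TCP orientation; "ft_force": force on the tool from outside, world axes, zero at the start; "wrist_torque": the same for the moment, N m; "opening": finger opening in m.
Only numpy, scipy, OpenCV 4.12 (cv2) and the standard library are available. Lean on these libraries where they do the work, as an engineer would, in place of code of your own. Each camera call takes 0.05 s, during which the arm holds its last target.

### The job

Put the tabbed collar over the pin of the label rewinder's spindle and, pressing only lightly, turn it until both its tabs drop into the spindle's two keyways and the collar sits fully home, upright, on the seat. Never force it down, and let go of it; leave everything else on the counter where it is.

Things in the scene. Friction and masses are not known exactly. Their poses are not given: they have to be found in the camera images.
- collar: Tabbed collar, loose, aluminium, 0.2 kg: eight-sided hub 44 mm across flats, 42 mm tall, 20.4 mm through bore. Two tabs at its foot along its own x and -x: 10 mm wide, 7 mm thick, reaching 36 mm from the axis. Origin: centre of underside, z up; half a turn makes no difference. Grip the +-y flats 30 to 36 mm up to clear the rim. Over 45 N on the rewinder, even for a moment, is forcing.
- spacer: A plain spacer that looks like the collar (same eight-sided aluminium hub, 44 mm across flats, 42 mm tall, same bore) but has no tabs. It and the collar may stand in either place. Not needed: leave it. Origin: centre of the underside.
- rewinder: Label rewinder, fixed to the counter: grey housing 160 mm (own x) by 140 mm (own y), 26 mm high, a platter 110 mm across on it (top at 30 mm), and on that the steel spindle. Origin: centre of the underside, z up.
- seat (a point): Centre of the spindle's seat floor, 36 mm above the counter; axes of the rewinder housing, NOT of the spindle. The collar's underside rests here when home. Round it, from 26 to 39 mm from the axis, stands a rim 8 mm high, cut down to the seat floor by two opposite radial keyways 15 mm wide. Keyways and tabs can be seen from above.
- rim (a point): Point on the spindle axis level with the rim's top, 8 mm above seat. Tabs not over the keyways ride on the rim, underside here, and turn freely; over them the collar can go down 8 mm. The spindle was left at an unknown angle: the line through the keyways lies within 0.7 rad either side of the housing's x axis. A 0.35 N m brake holds it under light rubbing; tabs in the keyways can turn it.
- pin_top (a point): Top of the upright steel pin on the spindle axis, 54 mm above seat. The pin is 18 mm across up to 44 mm above seat, then tapers to 9 mm across at this point. Axes of the housing.
- label_roll: Roll of blank labels standing on end, 90 mm across, 60 mm tall, bystander. Origin: centre of the underside.
- tape_roll: Roll of clear tape lying flat, 100 mm across, 48 mm tall, bystander. Origin: centre of the underside.
- parcel_small: Small carton 140 x 100 x 60 mm, bystander. Origin: centre of the underside.
- bottle: Clear bottle 56 mm across, 150 mm tall, bystander. Origin: centre of the underside.
- marker: Black marker pen 135 mm long, 17 mm thick, lying along its own x, bystander. Origin: underside, mid-length.
- scanner: Hand scanner, about 170 mm long, 50 mm wide, 35 mm high, lying, bystander. Origin: underside.
Not all that is in view belongs to the job. Leave any black or green look-alike of the collar alone.

How it is judged:
On the way, in this order (a step that is already met when the one before it is completed fails the run):
1. the collar is picked up off the counter (height (world z) of collar above 0.06 m), for 0.1 s.
2. the collar is on the spindle's pin, down on the rim or below (horizontal distance between collar and seat below 0.004 m and z of collar in the frame of seat below 0.0105 m and angle between collar's own z axis and vertical below 0.1 rad), for 0.1 s.
At the end, for the whole second after the job is handed in: The collar sits on the spindle's seat with both tabs in the keyways: its underside less than 2 mm above the seat floor, its centre within 3 mm of the spindle axis, upright within 0.05 rad, at rest and let go (horizontal distance between collar and seat below 0.003 m and z of collar in the frame of seat below 0.002 m and angle between collar's own z axis and vertical below 0.05 rad and linear speed of collar below 0.01 m/s); the robot touches nothing.
It fails at once if the collar is forced: more than 45 N between collar and rewinder or spindle (contact force between collar and rewinder above 45 N).
It fails at once if the spacer or another thing on the counter is moved by more than 20 mm (distance of any of spacer, label_roll, tape_roll, parcel_small, bottle, marker, scanner from where it was at the start of the episode above 0.02 m).
It also fails if it takes over 64 s, if anything falls off the work surface, if the arm or the gripper's body presses on something with over 40 N, if the wrist force passes 120 N, or if a joint passes its speed limit or range.

## Working session

There is one attempt and no reset: what is moved stays moved. The work goes in short steps, Python scripts to look and compute and a tool call to move; the robot and the scene stay as the last step left them, time stands still between calls to the robot, and variables do not carry over. Pictures are saved under pics/ and viewed, and the job is handed in when it is done.

Besides the shell and the picture viewer there is one more tool, called after "Emit:" as name(argument=value, ...) on one line, values as JSON. play_rows: Moves the arm, as the interface text tells. Its arguments: {"type":"object","properties":{"moves":{"type":"array","items":{"type":"number"}}},"required":["moves"]}

```bash
mkdir -p pics; ls
cat > h.py <<'E'
import numpy as np, cv2
from bench import r, cams, sign_off
def save(name,img,s=1.0):
    im=img[...,::-1]
    if s!=1: im=cv2.resize(im,None,fx=s,fy=s,interpolation=cv2.INTER_CUBIC)
    cv2.imwrite('pics/'+name,im)
def p2w(p,uv,depth):
    K=np.array(p['mtx'],float);d=np.array(p['dist_coeffs'],float)
    n=cv2.undistortPoints(np.array(uv,float).reshape(-1,1,2),K,d).reshape(-1,2)
    depth=np.atleast_1d(depth).reshape(-1,1)
    c=np.c_[n,np.ones(len(n))]*depth
    E=np.array(p['extrinsics']);return (c-E[:3,3])@E[:3,:3]
def p2plane(p,uv,z):
    a=p2w(p,uv,np.ones(1));E=np.array(p['extrinsics']);o=-E[:3,:3].T@E[:3,3]
    d=a-o;return o+d*((z-o[2])/d[:,2:3])
def w2p(p,X):
    E=np.array(p['extrinsics']);rv=cv2.Rodrigues(E[:3,:3].copy())[0]
    return cv2.projectPoints(np.array(X,float).reshape(-1,1,3),rv,E[:3,3].copy(),np.array(p['mtx'],float),np.array(p['dist_coeffs'],float))[0].reshape(-1,2)
E
python3 - <<'E'
from h import *
np.set_printoptions(precision=4,suppress=True)
for n in ['scene','top','wrist']:
    p=cams.read_camera(n); save(n+'0.png',p['color'])
    E=np.array(p['extrinsics']);print(n,-E[:3,:3].T@E[:3,3],p['mtx'][0])
    for l in ['collar','spacer','rewinder','seat','pin_top','rim']:
        try:
            for m in cams.mark_of(p,l)[:3]: print(l,m)
        except Exception as e: print(l,e)
print(r.get_state(), r.hold_point_z)
E
```

```text
pics
scene [1.3722 0.7522 0.7748] [385.7707   0.     321.3854]
collar {'centre': [282.5, 162.3], 'confidence': 0.7}
collar {'centre': [297.8, 171.7], 'confidence': 0.68}
collar {'centre': [244.8, 169.0], 'confidence': 0.61}
spacer {'centre': [282.9, 196.0], 'confidence': 0.48}
rewinder {'centre': [352.9, 231.3], 'confidence': 0.7}
rewinder {'centre': [299.0, 262.5], 'confidence': 0.64}
seat {'centre': [352.3, 217.9], 'confidence': 0.82}
pin_top {'centre': [356.0, 207.3], 'confidence': 0.79}
rim {'centre': [356.8, 216.2], 'confidence': 0.62}
rim {'centre': [249.4, 212.3], 'confidence': 0.19}
top [0.4816 0.0241 1.3163] [455.4426   0.     316.5656]
collar {'centre': [442.8, 240.2], 'confidence': 0.84}
collar {'centre': [423.2, 269.5], 'confidence': 0.84}
collar {'centre': [482.2, 226.0], 'confidence': 0.61}
spacer {'centre': [379.6, 210.2], 'confidence': 0.68}
spacer {'centre': [267.4, 219.3], 'confidence': 0.6}
rewinder {'centre': [272.5, 224.2], 'confidence': 0.93}
seat {'centre': [271.6, 220.4], 'confidence': 0.77}
seat {'centre': [139.9, 191.1], 'confidence': 0.71}
pin_top {'centre': [271.2, 218.7], 'confidence': 0.94}
pin_top {'centre': [274.1, 222.3], 'confidence': 0.65}
rim {'centre': [270.0, 223.0], 'confidence': 0.84}
rim {'centre': [203.4, 151.1], 'confidence': 0.52}
wrist [ 0.2546 -0.5743  0.3737] [322.5089   0.     320.0197]
{'clock': 1.05, 'joint_pos': array([-1.383 ,  0.0527,  1.6129,  0.    ,  1.476 , -0.119 ]), 'qd': array([-0.0013,  0.0011, -0.0002, -0.0012,  0.0006, -0.002 ]), 'joint_torque': array([ -0.001 , -39.3701, -37.0469,  -0.0002,   0.0005,  -0.    ]), 'eef_pos': array([ 0.1888, -0.5958,  0.2313]), 'tcp_rot': array([[ 0.302 ,  0.    ,  0.9533],
       [-0.9533, -0.    ,  0.302 ],
       [ 0.    , -1.    ,  0.    ]]), 'ft_force': array([0.5062, 0.6583, 0.3889]), 'wrist_torque': array([-0.0133, -0.021 ,  0.0167]), 'opening': 0.08535953776858354} 0.0187
```

View images.

View pics/top0.png

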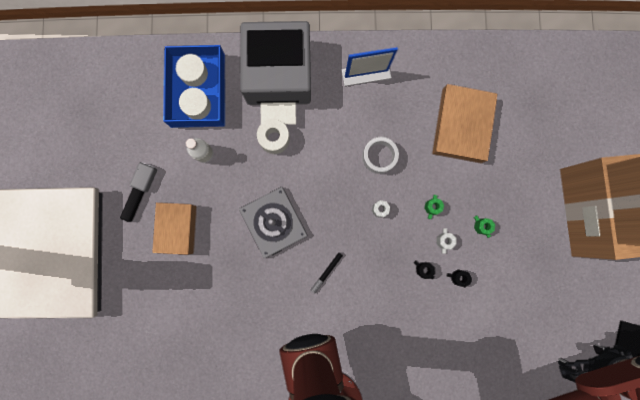

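View pics/scene0.png

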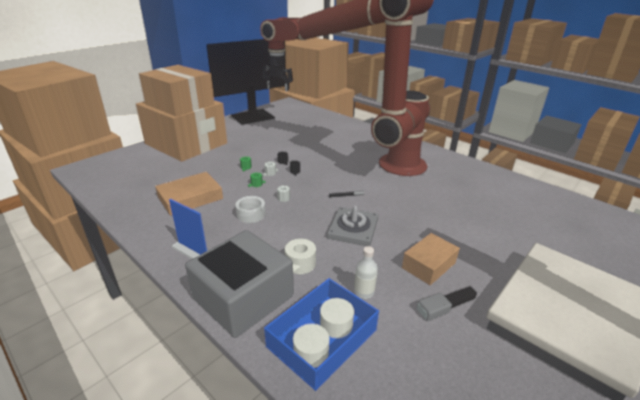

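Run:
```python
from h import *
im=cv2.imread('pics/top0.png')[...,::-1]
save('top0c.png',im[170:300,360:500],5); save('top0r.png',im[160:280,200:340],5)
```

```text
(no output)
```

View pics/top0c.png

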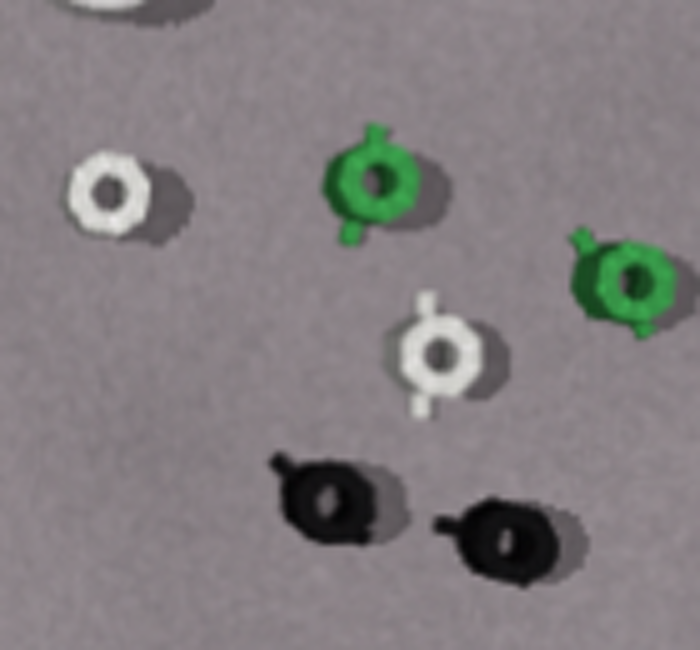

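View pics/top0r.png

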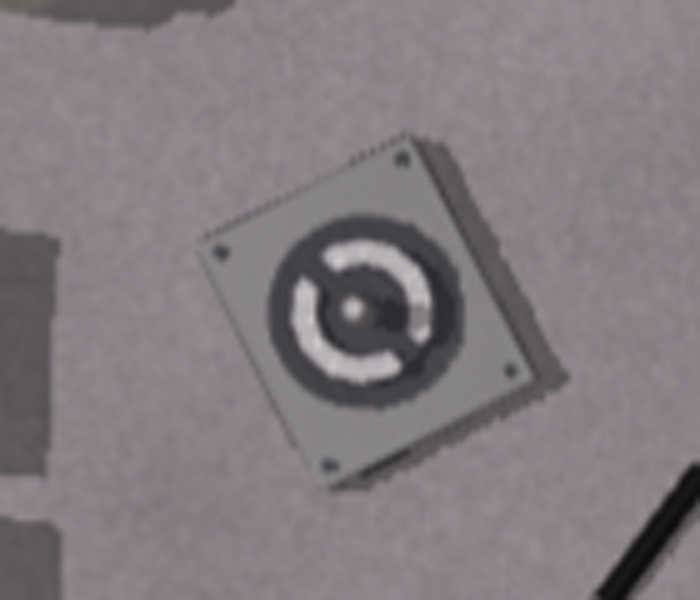

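The top picture shows the candidates: the aluminium collar with tabs at (448,241), the plain tabless hub (spacer) at (381,209), green look-alikes at (434,206) and (485,227), and black ones at (425,270) and (461,278). By the description I choose the one at (448,241), and its two tabs are confirmed in the crop. The rewinder is at (273,222), with keyways running from upper left to lower right.

Run:
```python
from h import *
np.set_printoptions(precision=4,suppress=True)
p=cams.read_camera('top')
c=np.array([[441,355],[109,194],[427,302],[421,406]])/5+[360,170]
print('collar hub/spacer top',p2plane(p,c[:2],.042))
t=p2plane(p,c[2:],.007);print('tabs',t,t.mean(0),np.degrees(np.arctan2(*(t[0]-t[1])[[1,0]])))
s=np.array([[351,308]])/5+[200,160];print('pin',p2plane(p,s,.09))
k=np.array([[313,274],[413,352]])/5+[200,160];k=p2plane(p,k,.044);print('key',k,k.mean(0),np.degrees(np.arctan2(*(k[0]-k[1])[[1,0]])))
h=np.array([[203,240],[410,137],[535,380],[330,487]])/5+[200,160];h=p2plane(p,h,.026);print('housing',h,h.mean(0),np.linalg.norm(h-np.roll(h,1,0),axis=1))
for l in ['collar']:
  for m in cams.masks_of(p,l): print(m['bbox'],m['confidence'])
```

```text
collar hub/spacer top [[ 0.4598 -0.3535  0.042 ]
 [ 0.5538 -0.1691  0.042 ]]
tabs [[ 0.4899 -0.3569  0.007 ]
 [ 0.4302 -0.3512  0.007 ]] [ 0.46   -0.3541  0.007 ] -5.495550186653243
pin [[0.5222 0.1399 0.09  ]]
key [[0.5432 0.1652 0.044 ]
 [0.4986 0.1099 0.044 ]] [0.5209 0.1376 0.044 ] 51.143338323565764
housing [[0.5645 0.2295 0.026 ]
 [0.6211 0.1112 0.026 ]
 [0.4817 0.0424 0.026 ]
 [0.4237 0.159  0.026 ]] [0.5228 0.1355 0.026 ] [0.1574 0.1312 0.1554 0.1302]
[447.9, 241.7, 17.3, 23.5] 0.84
[434.4, 207.4, 18.1, 19.6] 0.74
[484.8, 227.4, 17.7, 17.7] 0.54
[459.0, 278.2, 27.3, 16.0] 0.52
[424.9, 269.6, 20.3, 17.5] 0.5
```

```bash
cat >> h.py <<'E'
def plan(pos,jaw,n,op,nrows=10,cur=None):
    s=r.get_state();P,R=(np.array(s['eef_pos']),np.array(s['tcp_rot'])) if cur is None else cur
    from scipy.spatial.transform import Rotation as Ro
    j=np.radians(jaw);x=np.array([np.cos(j),np.sin(j),0]);y=np.array([0,0,-1.]);T=np.c_[x,y,np.cross(x,y)]
    rv=Ro.from_matrix(R.T@T).as_rotvec(degrees=True)/n
    d=(np.array(pos)-P)/n
    print('step mm',np.linalg.norm(d)*1e3,'deg',np.linalg.norm(rv))
    for i in range(nrows):
        if i<n:
            sh=R.T@d;R=R@Ro.from_rotvec(rv,degrees=True).as_matrix()
            print([op]+[round(float(v),4) for v in sh]+[round(float(v),2) for v in rv],end=',\n')
        else: print([op,0,0,0,0,0,0],',')
def st():
    s=r.get_state();x=np.array(s['tcp_rot'])[:,0]
    print('t',s['clock'],'pos',np.round(s['eef_pos'],4),'jaw',round(np.degrees(np.arctan2(x[1],x[0])),2),'F',np.round(s['ft_force'],2),'open',round(s['opening'],4),'ydir',np.round(np.array(s['tcp_rot'])[:,1],4))
E
python3 - <<'E'
from h import *
plan([.460,-.354,.20],-95.5,10,.085)
E
```

```text
step mm 36.47155323059746 deg 2.307733335140939
[0.085, -0.0149, 0.0031, 0.0332, -0.0, 2.31, -0.0],
[0.085, -0.0162, 0.0031, 0.0325, -0.0, 2.31, -0.0],
[0.085, -0.0175, 0.0031, 0.0319, -0.0, 2.31, -0.0],
[0.085, -0.0187, 0.0031, 0.0311, -0.0, 2.31, -0.0],
[0.085, -0.02, 0.0031, 0.0303, -0.0, 2.31, -0.0],
[0.085, -0.0212, 0.0031, 0.0295, -0.0, 2.31, -0.0],
[0.085, -0.0224, 0.0031, 0.0286, -0.0, 2.31, -0.0],
[0.085, -0.0235, 0.0031, 0.0277, -0.0, 2.31, -0.0],
[0.085, -0.0246, 0.0031, 0.0267, -0.0, 2.31, -0.0],
[0.085, -0.0257, 0.0031, 0.0257, -0.0, 2.31, -0.0],
```

Emit:
play_rows(moves=[0.085,-0.015,0.003,0.033,0,2.3,0,0.085,-0.016,0.003,0.0325,0,2.3,0,0.085,-0.0175,0.003,0.032,0,2.3,0,0.085,-0.0187,0.003,0.031,0,2.3,0,0.085,-0.02,0.003,0.0303,0,2.3,0,0.085,-0.021,0.003,0.0295,0,2.3,0,0.085,-0.0224,0.003,0.0286,0,2.3,0,0.085,-0.0235,0.003,0.0277,0,2.3,0,0.085,-0.0246,0.003,0.0267,0,2.3,0,0.085,-0.0257,0.003,0.0257,0,2.3,0])

```text
clock: 1.98
eef_pos: [0.4606, -0.3527, 0.2014]
tcp_rot: [[-0.097, 0.0, 0.995], [-0.995, -0.0, -0.097], [0.0, -1.0, 0.0]]
ft_force: [0.5, -0.0, -0.0]
opening: 0.0853
```

Run:
```python
from h import *
st()
p=cams.read_camera('wrist'); save('w1.png',p['color']); st()
np.savez('w1.npz',**{k:p[k] for k in ['color','z_map','mtx','dist_coeffs','extrinsics']})
for m in cams.masks_of(p,'collar')+cams.mark_of(p,'collar'): print(m.get('bbox',m.get('centre')),m['confidence'])
```

```text
t 1.9833 pos [ 0.4606 -0.3527  0.2014] jaw -95.54 F [ 0.52 -0.02 -0.02] open 0.0853 ydir [ 4.e-04 -4.e-04 -1.e+00]
t 2.0333 pos [ 0.4644 -0.3482  0.2006] jaw -95.33 F [0.21 4.34 0.39] open 0.0851 ydir [ 0.0031  0.0039 -1.    ]
[432.9, 128.6, 61.6, 60.3] 0.95
[272.5, 261.6, 61.4, 58.5] 0.8
[320.3, 176.6, 49.4, 68.7] 0.69
[274.8, 81.9, 55.9, 75.8] 0.64
[363.3, 274.9, 60.8, 57.5] 0.59
[361.3, 265.5] 0.87
[425.2, 130.1] 0.82
[321.4, 175.2] 0.8
[278.7, 81.1] 0.63
[270.6, 255.1] 0.6
```

View pics/w1.png

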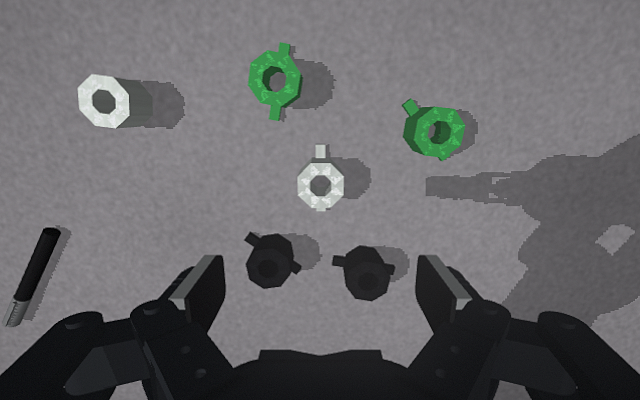

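The wrist picture shows the aluminium collar at (320,186) with its tabs in line (top at (320,151), bottom one just peeking out at (320,208)). The spacer is at (104,101), greens are at (275,80) and (433,130), and blacks are at (270,260) and (365,272).

```bash
cat >> h.py <<'E'
def cloud(p,u0,u1,v0,v1):
    vv,uu=np.mgrid[v0:v1,u0:u1];uv=np.c_[uu.ravel(),vv.ravel()];z=p['z_map'][v0:v1,u0:u1].ravel()
    k=z>0;return uv[k],p2w(p,uv[k],z[k]),p['color'][v0:v1,u0:u1].reshape(-1,3)[k]
E
python3 - <<'E'
from h import *
np.set_printoptions(precision=4,suppress=True)
p=cams.read_camera('wrist'); p=cams.read_camera('wrist');save('w2.png',p['color']); st()
m=[m for m in cams.masks_of(p,'collar')]
for q in m: print(q['bbox'],q['confidence'])
b=min(m,key=lambda q:abs(q['bbox'][0]-320)+abs(q['bbox'][1]-180))['bbox']
print(b)
u0,u1,v0,v1=[int(x) for x in (b[0]-45,b[0]+45,b[1]-50,b[1]+50)]
uv,X,c=cloud(p,u0,u1,v0,v1)
print('floor z',np.median(X[:,2]))
br=c.astype(int).min(1)>0
hub=X[(X[:,2]>.038)&(X[:,2]<.047)&(np.hypot(X[:,0]-.46,X[:,1]+.354)<.035)]
print(len(hub),hub.mean(0),hub.min(0),hub.max(0),cv2.minAreaRect(hub[:,:2].astype(np.float32)), cv2.minEnclosingCircle(hub[:,:2].astype(np.float32)))
tab=X[(X[:,2]>.004)&(X[:,2]<.010)&(c.astype(int).min(1)>150)]
print(len(tab),tab.mean(0) if len(tab) else 0,tab.min(0),tab.max(0))
save('w2c.png',p['color'][120:230,260:380],5)
E
```

```text
t 2.2333 pos [ 0.4593 -0.3543  0.2013] jaw -95.38 F [-1.21 -0.1   1.5 ] open 0.0851 ydir [-0.0004 -0.0004 -1.    ]
[361.4, 273.4, 61.6, 54.5] 0.91
[433.1, 129.1, 64.5, 57.3] 0.89
[319.2, 176.6, 42.9, 66.7] 0.74
[269.4, 258.6, 61.7, 56.8] 0.7
[272.1, 79.1, 56.0, 77.8] 0.66
[319.2, 176.6, 42.9, 66.7]
floor z -0.00011394020654915713
1375 [ 0.4635 -0.353   0.0416] [ 0.4409 -0.3751  0.038 ] [ 0.4855 -0.3305  0.0441] ((0.46315398812294006, -0.35270971059799194), (0.04340913146734238, 0.0441078245639801), 85.61418151855469) ((0.4630975127220154, -0.35314786434173584), 0.023555925115942955)
155 [ 0.4813 -0.3546  0.0067] [ 0.4278 -0.3607  0.0049] [ 0.4983 -0.3458  0.0084]
```

View pics/w2c.png

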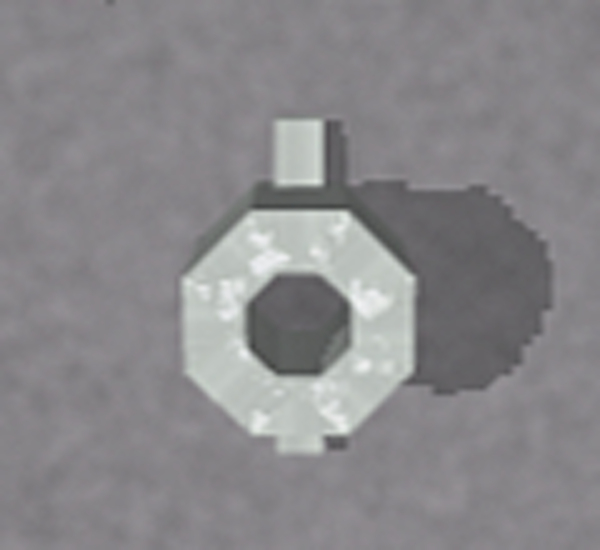

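Emit:
play_rows(moves=[0.085,-0.0016,0.025,0.0036,0,0,0,0.085,0,0.027,0,0,0,0,0.085,0,0.027,0,0,0,0,0.085,0,0.027,0,0,0,0,0.085,0,0.025,0,0,0,0,0.085,0,0.02,0,0,0,0,0.085,0,0.015,0,0,0,0,0.085,0,0.012,0,0,0,0,0.085,0,0.008,0,0,0,0,0.085,0,0.005,0,0,0,0])

```text
clock: 3.12
eef_pos: [0.4625, -0.3534, 0.0096]
tcp_rot: [[-0.096, -0.0, 0.995], [-0.995, 0.0, -0.096], [-0.0, -1.0, -0.001]]
ft_force: [-0.0, 0.2, 0.1]
opening: 0.0848
```

Run:
```python
from h import *
st()
p=cams.read_camera('wrist'); save('w3.png',p['color']); st()
```

```text
t 3.1167 pos [ 0.4625 -0.3534  0.0096] jaw -95.5 F [-0.01  0.24  0.06] open 0.0848 ydir [-5.e-04  4.e-04 -1.e+00]
t 3.1667 pos [ 0.4624 -0.353   0.0092] jaw -95.48 F [-0.65  0.28 -0.63] open 0.0851 ydir [-1.e-03  9.e-04 -1.e+00]
```

View pics/w3.png

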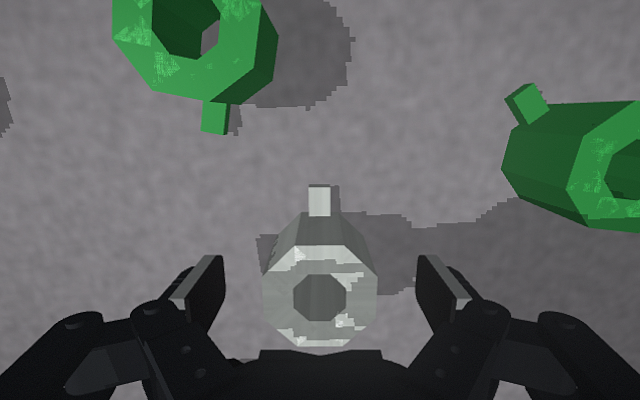

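The collar stands between the open pads at (320,298), centred. I'll close on it now.

Emit:
play_rows(moves=[0,0,0,0,0,0,0,0,0,0,0,0,0,0,0,0,0,0,0,0,0,0,0,0,0,0,0,0,0,0,0,0,0,0,0,0,0,0,0,0,0,0,0,0,0,0,0,0,0,0,0,0,0,0,0,0,0,0,0,0,0,0,0,0,0,0,0,0,0,0])

```text
clock: 4.0
eef_pos: [0.4642, -0.3535, 0.0118]
tcp_rot: [[-0.094, 0.002, 0.996], [-0.996, -0.002, -0.094], [0.001, -1.0, 0.002]]
ft_force: [-0.4, 0.4, 6.5]
opening: 0.043
```

Run:
```python
from h import *
st()
p=cams.read_camera('wrist'); save('w4.png',p['color'])
plan([.4625,-.3534,.18],-95.5,10,0)
```

```text
t 4.0 pos [ 0.4642 -0.3535  0.0118] jaw -95.41 F [-0.41  0.4   6.45] open 0.043 ydir [ 0.0018 -0.0016 -1.    ]
step mm 16.828509103809456 deg 0.015969387908534097
[0, 0.0, -0.0168, -0.0001, -0.01, 0.01, 0.01],
[0, 0.0, -0.0168, -0.0001, -0.01, 0.01, 0.01],
[0, 0.0, -0.0168, -0.0001, -0.01, 0.01, 0.01],
[0, 0.0, -0.0168, -0.0001, -0.01, 0.01, 0.01],
[0, 0.0, -0.0168, -0.0001, -0.01, 0.01, 0.01],
[0, 0.0, -0.0168, -0.0001, -0.01, 0.01, 0.01],
[0, 0.0, -0.0168, -0.0002, -0.01, 0.01, 0.01],
[0, 0.0, -0.0168, -0.0002, -0.01, 0.01, 0.01],
[0, 0.0, -0.0168, -0.0002, -0.01, 0.01, 0.01],
[0, 0.0, -0.0168, -0.0002, -0.01, 0.01, 0.01],
```

View pics/w4.png

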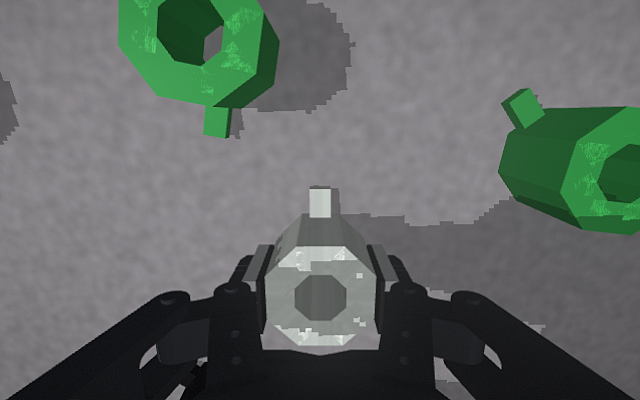

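Emit:
play_rows(moves=[0,0,-0.008,0,0,0,0,0,0,-0.014,0,0,0,0,0,0,-0.018,0,0,0,0,0,0,-0.022,0,0,0,0,0,0,-0.025,0,0,0,0,0,0,-0.025,0,0,0,0,0,0,-0.022,0,0,0,0,0,0,-0.018,0,0,0,0,0,0,-0.012,0,0,0,0,0,0,-0.006,0,0,0,0])

```text
clock: 4.88
eef_pos: [0.4637, -0.3533, 0.183]
tcp_rot: [[-0.094, 0.002, 0.996], [-0.996, -0.002, -0.094], [0.002, -1.0, 0.002]]
ft_force: [0.7, -0.3, -1.3]
opening: 0.0431
```

Run:
```python
from h import *
st()
p=cams.read_camera('wrist'); save('w5.png',p['color'])
plan([.46,.10,.19],-45,20,0,20)
st()
```

```text
t 4.8833 pos [ 0.4637 -0.3533  0.183 ] jaw -95.42 F [ 0.68 -0.32 -1.33] open 0.0431 ydir [ 0.0023 -0.0023 -1.    ]
step mm 22.67150653428406 deg 2.52095168392598
[0, -0.0225, -0.0004, -0.0023, -0.0, -2.52, 0.01],
[0, -0.0226, -0.0004, -0.0013, -0.0, -2.52, 0.01],
[0, -0.0227, -0.0004, -0.0003, -0.0, -2.52, 0.01],
[0, -0.0227, -0.0004, 0.0007, -0.0, -2.52, 0.01],
[0, -0.0226, -0.0004, 0.0017, -0.0, -2.52, 0.01],
[0, -0.0225, -0.0004, 0.0026, -0.0, -2.52, 0.01],
[0, -0.0224, -0.0004, 0.0036, -0.0, -2.52, 0.01],
[0, -0.0222, -0.0004, 0.0046, -0.0, -2.52, 0.01],
[0, -0.022, -0.0004, 0.0056, -0.0, -2.52, 0.01],
[0, -0.0217, -0.0004, 0.0065, -0.0, -2.52, 0.01],
[0, -0.0214, -0.0004, 0.0075, -0.0, -2.52, 0.01],
[0, -0.021, -0.0004, 0.0084, -0.0, -2.52, 0.01],
[0, -0.0207, -0.0004, 0.0093, -0.0, -2.52, 0.01],
[0, -0.0202, -0.0004, 0.0102, -0.0, -2.52, 0.01],
[0, -0.0198, -0.0004, 0.0111, -0.0, -2.52, 0.01],
[0, -0.0192, -0.0004, 0.012, -0.0, -2.52, 0.01],
[0, -0.0187, -0.0004, 0.0128, -0.0, -2.52, 0.01],
[0, -0.0181, -0.0004, 0.0136, -0.0, -2.52, 0.01],
[0, -0.0175, -0.0004, 0.0144, -0.0, -2.52, 0.01],
[0, -0.0168, -0.0003, 0.0152, -0.0, -2.52, 0.01],
t 4.9333 pos [ 0.4639 -0.3534  0.183 ] jaw -95.42 F [-0.08  0.91 -1.61] open 0.043 ydir [ 0.0025 -0.0024 -1.    ]
```

View pics/w5.png

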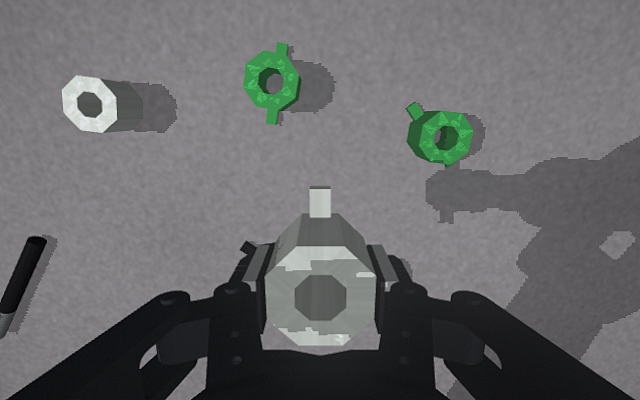

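The collar is held upright and off the counter, with its tab at (320,200). I'm carrying it to near the rewinder.

Emit:
play_rows(moves=[0,-0.0225,0,-0.0023,0,-2.5,0,0,-0.0226,0,-0.0013,0,-2.5,0,0,-0.0227,0,-0.0003,0,-2.5,0,0,-0.0227,0,0.0007,0,-2.5,0,0,-0.0226,0,0.0017,0,-2.5,0,0,-0.0225,0,0.0026,0,-2.5,0,0,-0.0224,0,0.0036,0,-2.5,0,0,-0.0222,0,0.0046,0,-2.5,0,0,-0.022,0,0.0056,0,-2.5,0,0,-0.0217,0,0.0065,0,-2.5,0])

```text
clock: 5.77
eef_pos: [0.4606, -0.1246, 0.1785]
tcp_rot: [[0.337, -0.003, 0.942], [-0.942, 0.001, 0.337], [-0.002, -1.0, -0.002]]
ft_force: [0.2, 0.2, -1.9]
opening: 0.0429
```

Emit:
play_rows(moves=[0,-0.0214,0,0.0075,0,-2.5,0,0,-0.021,0,0.0084,0,-2.5,0,0,-0.0207,0,0.0093,0,-2.5,0,0,-0.0202,0,0.0102,0,-2.5,0,0,-0.0198,0,0.0111,0,-2.5,0,0,-0.0192,0,0.012,0,-2.5,0,0,-0.0187,0,0.0128,0,-2.5,0,0,-0.018,0,0.0136,0,-2.5,0,0,-0.01,0,0.008,0,-2.5,0,0,0,0,0,0,-2.5,0])

```text
clock: 6.6
eef_pos: [0.4595, 0.0701, 0.1785]
tcp_rot: [[0.706, -0.003, 0.709], [-0.709, 0.001, 0.706], [-0.003, -1.0, -0.002]]
ft_force: [0.2, 0.1, -1.8]
opening: 0.0434
```

Run:
```python
from h import *
st()
for i in range(3): p=cams.read_camera('wrist')
save('w6.png',p['color']);st()
np.savez('w6.npz',**{k:p[k] for k in ['color','z_map','mtx','dist_coeffs','extrinsics']})
for l in ['pin_top','seat','rim']:
    for m in cams.mark_of(p,l): print(l,m)
```

```text
t 6.6 pos [0.4595 0.0701 0.1785] jaw -45.12 F [ 0.2   0.15 -1.81] open 0.0434 ydir [-0.0033  0.001  -1.    ]
t 6.75 pos [0.46   0.0681 0.1789] jaw -45.45 F [ 0.11 -0.39 -2.43] open 0.0434 ydir [-2.6e-03 -1.0e-04 -1.0e+00]
pin_top {'centre': [312.8, 72.2], 'confidence': 0.75}
seat {'centre': [314.9, 76.5], 'confidence': 0.84}
```

View pics/w6.png

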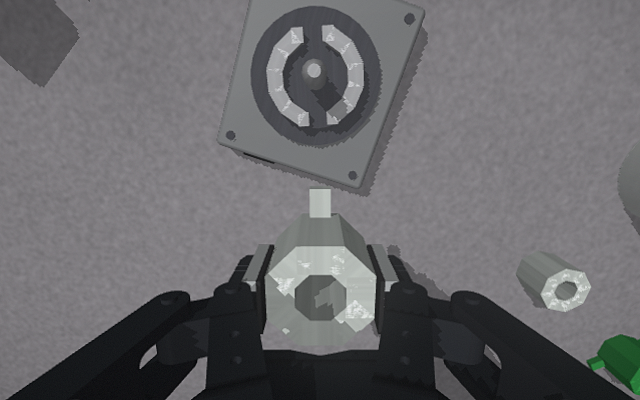

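The picture shows the rewinder whole: pin at (314,71), keyways at about (314,33) and (319,118), nearly in line with the held tab at (320,202).

```bash
cat > fit.py <<'E'
from h import *
from scipy.optimize import least_squares
np.set_printoptions(precision=4,suppress=True)
def fit(p):
    uv,X,c=cloud(p,200,440,0,200)
    k=(X[:,2]>.040)&(X[:,2]<.048);Q=X[k]
    c0=np.median(Q[:,:2],0)
    # rim ring fit: mask of rim pixels vs annulus model; grid of centre
    from itertools import product
    best=None
    P=X[(np.hypot(*(X[:,:2]-c0).T)<.055)]; rim=(P[:,2]>.0400)&(P[:,2]<.049)
    pinr=P[:,2]>.05
    def score(cx,cy,a):
        d=P[:,:2]-[cx,cy];R=np.hypot(*d.T);t=-d[:,0]*np.sin(a)+d[:,1]*np.cos(a)
        m=(R>.026)&(R<.039)&(abs(t)>.0075)
        return (m&rim).sum()/((m|rim)&~pinr).sum()
    cx,cy=c0;s=.006;a=np.radians(48);sa=np.radians(12)
    for it in range(6):
        g=[(score(cx+i*s/3,cy+j*s/3,a+k*sa/3),cx+i*s/3,cy+j*s/3,a+k*sa/3) for i in range(-3,4) for j in range(-3,4) for k in range(-3,4)]
        b=max(g);_,cx,cy,a=b;s/=2;sa/=2
    print('rim iou,c,ang',b[0],b[1],b[2],np.degrees(b[3]))
    pt=X[(X[:,2]>.0875)&(np.hypot(X[:,0]-cx,X[:,1]-cy)<.02)]
    print('pin top',len(pt),pt.mean(0) if len(pt) else 0)
    rz=Q[np.hypot(*(Q[:,:2]-[cx,cy]).T)<.04];print('rim z',np.median(rz[:,2]))
    return b
def held(p):
    s=r.get_state();P0=np.array(s['eef_pos']);R=np.array(s['tcp_rot'])
    uv,X,c=cloud(p,200,440,170,360)
    T=(X-P0)@R
    z=-T[:,1]
    k=(abs(T[:,0])<.0225)&(abs(T[:,2])<.03)&(z>.022)&(z<.045)
    t=np.median(z[k]);k&=abs(z-t)<.003;h=T[k]
    print('hub top above TCP',t,'centre tool x,z',h[:,[0,2]].mean(0),(h.min(0)+h.max(0))[[0,2]]/2, cv2.minAreaRect(h[:,[0,2]].astype(np.float32)))
    tb=T[(T[:,2]>.024)&(T[:,2]<.04)&(abs(T[:,0])<.015)&(z>-.015)&(z<.008)]
    print('tab',len(tb),np.median(tb,0),tb.min(0),tb.max(0)); 
    if len(tb)>20: print('tab dir deg',np.degrees(np.polyfit(tb[:,2],tb[:,0],1)[0]))
E
python3 - <<'E'
from fit import *
from types import SimpleNamespace
d=dict(np.load('w6.npz')); fit(d); held(d)
E
```

```text
rim iou,c,ang 0.9084804774931609 0.5254154517927294 0.1394314791559663 48.62500000000001
pin top 214 [0.5254 0.1392 0.0894]
rim z 0.04367954379801878
hub top above TCP 0.02896858350539248 centre tool x,z [-0.0009  0.0011] [-0.     -0.0005] ((-0.00047034770250320435, -0.00024421699345111847), (0.04517567530274391, 0.044800806790590286), 87.49439239501953)
tab 545 [-0.0015  0.0061  0.0305] [-0.0064  0.0046  0.024 ] [0.0033 0.0124 0.0357]
tab dir deg 0.03383518507864385
```

Run:
```python
from h import *
st();plan([.5260,.1388,.125],-41.4,8,0)
```

```text
t 6.9 pos [0.4605 0.0675 0.1796] jaw -45.51 F [-0.29  0.2  -2.62] open 0.0431 ydir [-1.2e-03 -1.0e-04 -1.0e+00]
step mm 13.898666036868683 deg 0.5132109919620215
[0, -0.0006, 0.0068, 0.0121, 0.01, -0.51, -0.01],
[0, -0.0005, 0.0068, 0.0121, 0.01, -0.51, -0.01],
[0, -0.0004, 0.0068, 0.0121, 0.01, -0.51, -0.01],
[0, -0.0003, 0.0068, 0.0121, 0.01, -0.51, -0.01],
[0, -0.0002, 0.0068, 0.0121, 0.01, -0.51, -0.01],
[0, -0.0001, 0.0068, 0.0121, 0.01, -0.51, -0.01],
[0, 0.0, 0.0068, 0.0121, 0.01, -0.51, -0.01],
[0, 0.0001, 0.0068, 0.0121, 0.01, -0.51, -0.01],
[0, 0, 0, 0, 0, 0, 0] ,
[0, 0, 0, 0, 0, 0, 0] ,
```

Emit:
play_rows(moves=[0,-0.0005,0.006,0.0121,0,-0.5,0,0,-0.0005,0.006,0.0121,0,-0.5,0,0,-0.0004,0.007,0.0121,0,-0.5,0,0,-0.0003,0.007,0.0121,0,-0.5,0,0,-0.0002,0.007,0.0121,0,-0.5,0,0,-0.0001,0.007,0.0121,0,-0.6,0,0,0,0.007,0.0121,0,-0.5,0,0,0,0.007,0.0121,0,-0.5,0,0,0,0,0,0,0,0,0,0,0,0,0,0,0])

```text
clock: 7.73
eef_pos: [0.5259, 0.1389, 0.1256]
tcp_rot: [[0.751, -0.002, 0.661], [-0.661, -0.001, 0.751], [-0.001, -1.0, -0.002]]
ft_force: [-0.2, 0.5, -2.1]
opening: 0.0432
```

Run:
```python
from fit import *
st()
p=cams.read_camera('top');save('t7.png',p['color'][160:280,200:340],5)
for i in range(2): p=cams.read_camera('wrist')
save('w7.png',p['color']);st()
held(p)
uv,X,c=cloud(p,200,440,100,360)
s=r.get_state()
# pin through bore
k=(np.hypot(X[:,0]-.5254,X[:,1]-.1393)<.012)&(X[:,2]>.06)&(X[:,2]<.097);print(k.sum(),X[k].mean(0) if k.any() else 0)
```

```text
t 7.7333 pos [0.5259 0.1389 0.1256] jaw -41.36 F [-0.17  0.47 -2.11] open 0.0432 ydir [-0.0019 -0.0005 -1.    ]
t 7.8833 pos [0.5262 0.1387 0.1268] jaw -41.38 F [-0.44  0.31 -1.92] open 0.0435 ydir [ 0.0005 -0.0001 -1.    ]
hub top above TCP 0.02968571754047812 centre tool x,z [-0.0002  0.0008] [ 0.     -0.0005] ((0.00017893314361572266, -0.0004800613969564438), (0.04497174173593521, 0.04503175616264343), 0.7673443555831909)
tab 543 [-0.0002  0.0055  0.0304] [-0.0051  0.0036  0.024 ] [0.0046 0.0116 0.0355]
tab dir deg 0.14504770473975948
2 [0.524  0.148  0.0629]
```

View pics/w7.png

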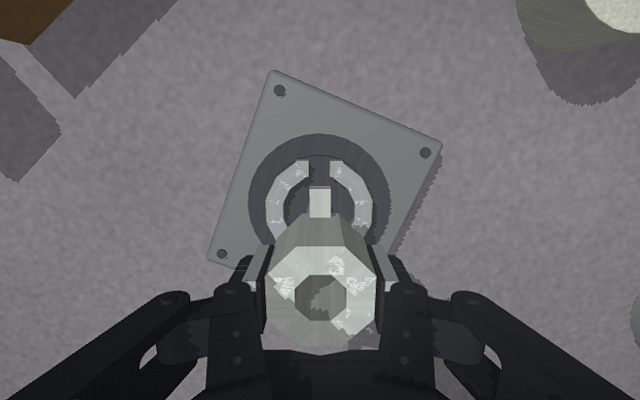

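View pics/t7.png

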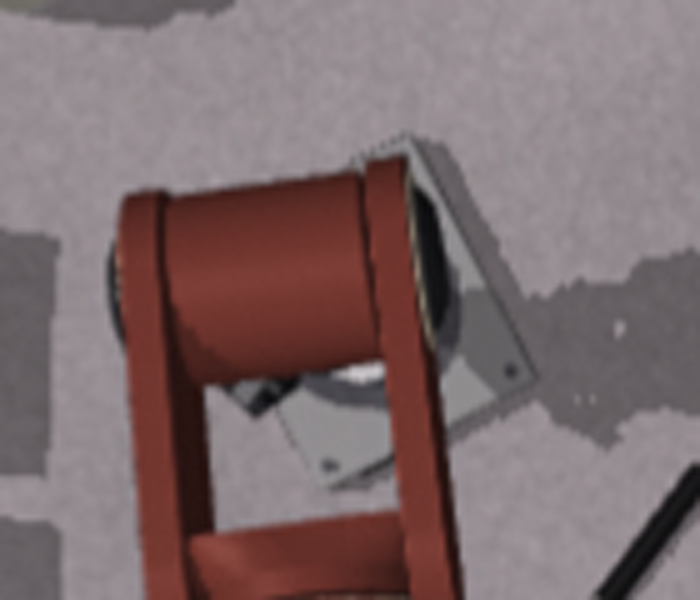

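Collar and keyway line up: the tab at (320,200) sits below the keyway at (319,170). The top view is blocked by the arm. I'll refit the visible rim.

Run:
```python
from fit import *
st()
for i in range(2):
    p=cams.read_camera('wrist');st();fit(p)
held(p)
```

```text
t 7.8833 pos [0.5262 0.1387 0.1268] jaw -41.38 F [-0.44  0.31 -1.92] open 0.0435 ydir [ 0.0005 -0.0001 -1.    ]
t 7.9333 pos [0.5263 0.1388 0.1269] jaw -41.37 F [-0.08  0.39 -1.89] open 0.0431 ydir [ 0.0007 -0.0001 -1.    ]
rim iou,c,ang 0.21093977305789932 0.5340976568384469 0.15186701700767175 61.50000000000001
pin top 208 [0.5473 0.1633 0.1216]
rim z 0.043719619447371655
t 7.9833 pos [0.5263 0.1388 0.1269] jaw -41.37 F [-0.45 -0.02 -2.16] open 0.0431 ydir [ 0.0009  0.     -1.    ]
rim iou,c,ang 0.19142289122408407 0.5357174658054004 0.15224603895052616 49.375
pin top 292 [0.5481 0.1638 0.1211]
rim z 0.04365277066908151
hub top above TCP 0.029895147583764586 centre tool x,z [-0.0002  0.0008] [ 0.     -0.0007] ((0.00021616928279399872, -0.0006251465529203415), (0.044961269944906235, 0.04517907649278641), 0.9607592821121216)
tab 541 [-0.0001  0.0052  0.0304] [-0.005   0.0035  0.024 ] [0.0047 0.0119 0.0355]
tab dir deg 0.01304967813606414
```

Run:
```python
from fit import *
p=cams.read_camera('wrist');st()
uv,X,c=cloud(p,200,440,100,250)
P=X[(np.hypot(X[:,0]-.5255,X[:,1]-.1393)<.05)&(X[:,2]<.05)]
rim=(P[:,2]>.0405)
print(rim.sum(),len(P))
def sc(v):
    d=P[:,:2]-v[:2];R=np.hypot(*d.T);a=v[2];t=-d[:,0]*np.sin(a)+d[:,1]*np.cos(a)
    m=(R>.026)&(R<.039)&(abs(t)>.0075);return (m&rim).sum()/(m|rim).sum()
v=np.array([.5255,.1393,np.radians(48.6)]);s=np.array([.004,.004,np.radians(6)])
rg=np.linspace(-1,1,9)
for it in range(5):
    G=[v+s*np.array([i,j,k]) for i in rg for j in rg for k in rg];S=np.array([sc(g) for g in G])
    top=np.array(G)[S>=S.max()-.003];v=top.mean(0);s=s/2
print(S.max(),v[:2],np.degrees(v[2]),top.std(0))
```

```text
t 8.0333 pos [0.5263 0.1389 0.1269] jaw -41.36 F [-0.11 -0.42 -2.54] open 0.0432 ydir [ 0.0008  0.     -1.    ]
2901 8502
0.93449637919684 [0.5257 0.1394] 48.476894796380314 [0.0001 0.0002 0.0038]
```

Emit:
play_rows(moves=[0,-0.0008,0.004,0,0,0,0,0,0,0.005,0,0,0,0,0,0,0.005,0,0,0,0,0,0,0.005,0,0,0,0,0,0,0.004,0,0,0,0,0,0,0.004,0,0,0,0,0,0,0.003,0,0,0,0,0,0,0.003,0,0,0,0,0,0,0.002,0,0,0,0,0,0,0.002,0,0,0,0])

```text
clock: 8.87
eef_pos: [0.5257, 0.1398, 0.0891]
tcp_rot: [[0.751, 0.0, 0.66], [-0.66, 0.0, 0.751], [0.0, -1.0, 0.0]]
ft_force: [-0.2, 0.2, -1.9]
opening: 0.043
```

Run:
```python
from fit import *
st();p=cams.read_camera('wrist');save('w8.png',p['color']);st();print(r.get_state()['wrist_torque']);held(p)
```

```text
t 8.8667 pos [0.5257 0.1398 0.0891] jaw -41.32 F [-0.2   0.19 -1.94] open 0.043 ydir [ 0.  0. -1.]
t 8.9167 pos [0.5254 0.1398 0.0888] jaw -41.32 F [-1.11 -0.11 -2.06] open 0.0432 ydir [-0.0006 -0.0001 -1.    ]
[-0.0382  0.0396 -0.0237]
hub top above TCP 0.03028993349465564 centre tool x,z [-0.     0.001] [-0.     -0.0006] ((-0.0002547167241573334, -0.0006020702421665192), (0.04543079435825348, 0.044897064566612244), 88.99671936035156)
tab 550 [0.     0.0047 0.0306] [-0.0049  0.0028  0.024 ] [0.0049 0.0113 0.0357]
tab dir deg -0.051017027552276654
```

View pics/w8.png

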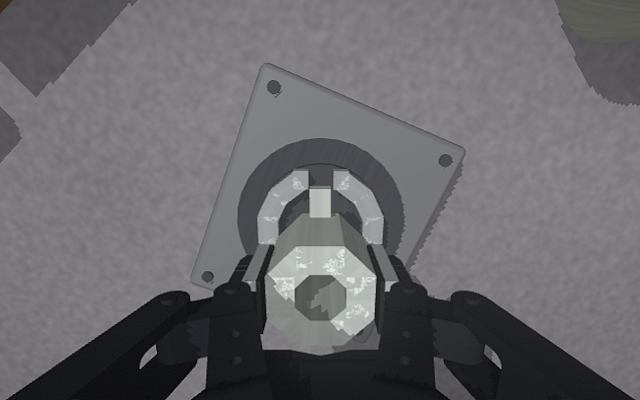

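Emit:
play_rows(moves=[0,0,0.001,0,0,0,0,0,0,0.001,0,0,0,0,0,0,0.001,0,0,0,0,0,0,0.001,0,0,0,0,0,0,0.001,0,0,0,0,0,0,0.001,0,0,0,0,0,0,0.001,0,0,0,0,0,0,0.001,0,0,0,0,0,0,0.001,0,0,0,0,0,0,0.001,0,0,0,0])

```text
clock: 9.75
eef_pos: [0.5256, 0.1398, 0.0792]
tcp_rot: [[0.751, -0.0, 0.66], [-0.66, -0.0, 0.751], [-0.0, -1.0, -0.0]]
ft_force: [1.0, -0.3, -1.4]
opening: 0.0431
```

Run:
```python
from fit import *
st();print(r.get_state()['wrist_torque'])
```

```text
t 9.75 pos [0.5256 0.1398 0.0792] jaw -41.32 F [ 0.99 -0.31 -1.4 ] open 0.0431 ydir [-0.0001 -0.     -1.    ]
[ 0.0123 -0.0264  0.0155]
```

Emit:
play_rows(moves=[0,0,0.002,0,0,0,0,0,0,0.002,0,0,0,0,0,0,0.002,0,0,0,0,0,0,0.002,0,0,0,0,0,0,0.002,0,0,0,0,0,0,0.002,0,0,0,0,0,0,0.002,0,0,0,0,0,0,0.001,0,0,0,0,0,0,0.001,0,0,0,0,0,0,0.001,0,0,0,0])

```text
clock: 10.58
eef_pos: [0.5257, 0.1398, 0.0622]
tcp_rot: [[0.751, 0.0, 0.66], [-0.66, -0.0, 0.751], [0.0, -1.0, 0.0]]
ft_force: [0.2, -0.1, -2.8]
opening: 0.0432
```

Run:
```python
from fit import *
st();print(r.get_state()['wrist_torque']);p=cams.read_camera('wrist');save('w9.png',p['color'][100:320,200:440],3);st()
```

```text
t 10.5833 pos [0.5257 0.1398 0.0622] jaw -41.32 F [ 0.18 -0.06 -2.83] open 0.0432 ydir [ 0.0001 -0.     -1.    ]
[0.0123 0.0229 0.0271]
t 10.6333 pos [0.5255 0.1398 0.062 ] jaw -41.32 F [-0.68 -0.15 -2.06] open 0.0431 ydir [-0.0002 -0.     -1.    ]
```

View pics/w9.png

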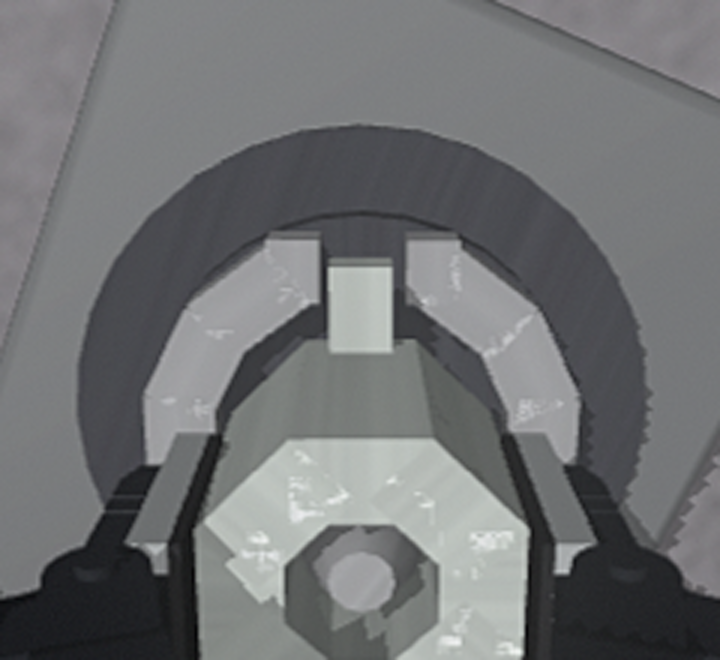

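The picture shows the tab centred in the keyway gap and the pin centred in the bore. I'm lowering slowly.

Emit:
play_rows(moves=[0,0,0.001,0,0,0,0,0,0,0.001,0,0,0,0,0,0,0.001,0,0,0,0,0,0,0.001,0,0,0,0,0,0,0.001,0,0,0,0,0,0,0.001,0,0,0,0,0,0,0.001,0,0,0,0,0,0,0.001,0,0,0,0,0,0,0.001,0,0,0,0,0,0,0,0,0,0,0])

```text
clock: 11.47
eef_pos: [0.5255, 0.1398, 0.053]
tcp_rot: [[0.751, -0.0, 0.66], [-0.66, -0.0, 0.751], [-0.0, -1.0, -0.0]]
ft_force: [0.1, 0.5, -2.3]
opening: 0.043
```

Run:
```python
from fit import *
st();print(r.get_state()['wrist_torque']);p=cams.read_camera('wrist');save('w10.png',p['color'][100:320,200:440],3);st()
```

```text
t 11.4667 pos [0.5255 0.1398 0.053 ] jaw -41.32 F [ 0.14  0.53 -2.29] open 0.043 ydir [-0.0004 -0.     -1.    ]
[ 0.0313 -0.036  -0.0214]
t 11.5167 pos [0.5255 0.1398 0.0531] jaw -41.32 F [ 0.13 -0.36 -2.6 ] open 0.0429 ydir [-0.0003 -0.     -1.    ]
```

View pics/w10.png

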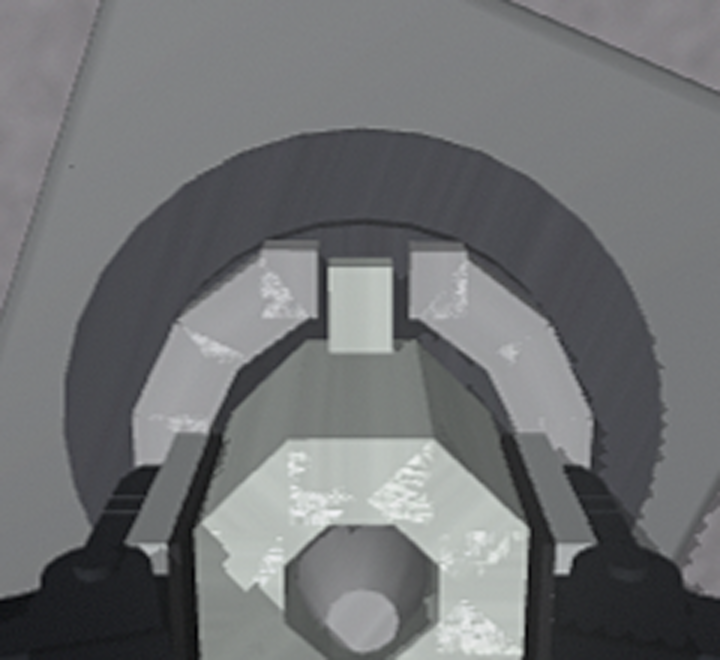

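Emit:
play_rows(moves=[0,0,0.0005,0,0,0,0,0,0,0.0005,0,0,0,0,0,0,0.0005,0,0,0,0,0,0,0.0005,0,0,0,0,0,0,0.0005,0,0,0,0,0,0,0.0005,0,0,0,0,0,0,0.0005,0,0,0,0,0,0,0.0005,0,0,0,0,0,0,0.0005,0,0,0,0,0,0,0,0,0,0,0])

```text
clock: 12.35
eef_pos: [0.5255, 0.1398, 0.0487]
tcp_rot: [[0.751, -0.0, 0.66], [-0.66, -0.0, 0.751], [-0.0, -1.0, -0.0]]
ft_force: [-0.0, 0.2, -1.5]
opening: 0.0434
```

Run:
```python
from fit import *
st();p=cams.read_camera('wrist');save('w11.png',p['color'][100:320,200:440],3);st();held(p)
```

```text
t 12.35 pos [0.5255 0.1398 0.0487] jaw -41.33 F [-0.03  0.22 -1.48] open 0.0434 ydir [-0.0002 -0.0001 -1.    ]
t 12.4 pos [0.5256 0.1398 0.0487] jaw -41.32 F [ 0.11 -0.12 -2.87] open 0.0431 ydir [-0.0001 -0.     -1.    ]
hub top above TCP 0.030038760736389225 centre tool x,z [-0.0002  0.0013] [ 0.     -0.0006] ((0.00010528229176998138, -0.0006791278719902039), (0.04486693814396858, 0.044914498925209045), 0.45507922768592834)
tab 2061 [-0.0002  0.0055  0.0323] [-0.015   0.0032  0.024 ] [0.015  0.015  0.0398]
tab dir deg 0.4662835943270809
```

View pics/w11.png

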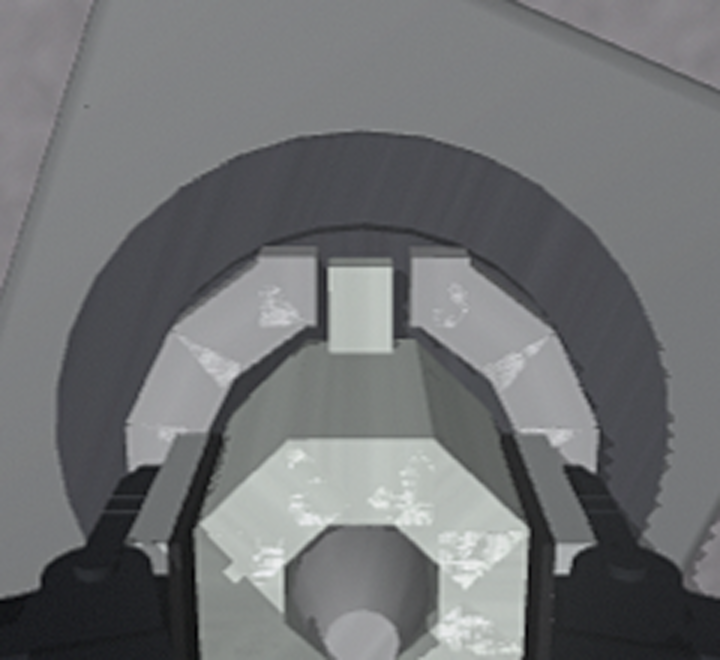

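Emit:
play_rows(moves=[0,0,0.0002,0,0,0,0,0,0,0.0002,0,0,0,0,0,0,0.0002,0,0,0,0,0,0,0.0002,0,0,0,0,0,0,0.0002,0,0,0,0,0,0,0.0002,0,0,0,0,0,0,0,0,0,0,0,0,0,0,0,0,0,0,0,0,0,0,0,0,0,0,0,0,0,0,0,0])

```text
clock: 13.23
eef_pos: [0.5257, 0.1398, 0.0478]
tcp_rot: [[0.751, 0.0, 0.66], [-0.66, 0.0, 0.751], [0.0, -1.0, 0.0]]
ft_force: [-1.3, 0.3, 0.4]
opening: 0.0429
```

Run:
```python
from fit import *
st();p=cams.read_camera('wrist');st();held(p)
```

```text
t 13.2333 pos [0.5257 0.1398 0.0478] jaw -41.32 F [-1.26  0.3   0.39] open 0.0429 ydir [ 0.0001  0.     -1.    ]
t 13.2833 pos [0.5257 0.1398 0.0477] jaw -41.32 F [-1.27 -0.07  1.1 ] open 0.0434 ydir [ 0. -0. -1.]
hub top above TCP 0.030142259943350957 centre tool x,z [-0.0002  0.0015] [-0.     -0.0006] ((-0.00012100301682949066, -0.0005585402250289917), (0.04494922235608101, 0.04487740993499756), 89.48922729492188)
tab 2087 [-0.0001  0.0051  0.0324] [-0.015   0.0021  0.024 ] [0.015  0.015  0.0398]
tab dir deg -0.45119183862597584
```

Contact is only just made (about 3 N), with the hub top at 0.078, so the underside is on the 0.036 seat. I'm releasing it.

Emit:
play_rows(moves=[0.05,0,0,0,0,0,0,0.055,0,0,0,0,0,0,0.06,0,0,0,0,0,0,0.07,0,0,0,0,0,0,0.07,0,0,0,0,0,0,0.07,0,0,0,0,0,0,0.07,0,0,0,0,0,0,0.07,0,0,0,0,0,0,0.07,0,0,0,0,0,0,0.07,0,0,0,0,0,0])

```text
clock: 14.12
eef_pos: [0.5256, 0.1398, 0.0476]
tcp_rot: [[0.751, -0.0, 0.66], [-0.66, -0.0, 0.751], [-0.0, -1.0, -0.0]]
ft_force: [1.0, -0.1, -0.4]
opening: 0.0698
```

Run:
```python
from fit import *
st();p=cams.read_camera('wrist');save('w12.png',p['color']);st();held(p)
```

```text
t 14.1167 pos [0.5256 0.1398 0.0476] jaw -41.32 F [ 1.02 -0.14 -0.38] open 0.0698 ydir [-0. -0. -1.]
t 14.1667 pos [0.5256 0.1398 0.0476] jaw -41.33 F [-0.09 -0.46  1.32] open 0.0699 ydir [-0. -0. -1.]
hub top above TCP 0.030223574424135865 centre tool x,z [-0.0002  0.0014] [-0.0002 -0.0005] ((-0.0002255178987979889, -0.0004627574235200882), (0.04493192210793495, 0.04460993409156799), 89.60242462158203)
tab 2093 [-0.0001  0.0049  0.0324] [-0.015   0.0019  0.024 ] [0.015  0.015  0.0397]
tab dir deg -0.5845381175659693
```

View pics/w12.png

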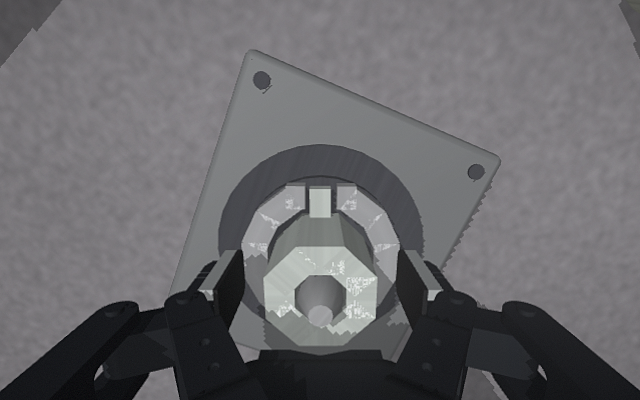

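Fingers are clear on both sides (pads at (232,268) and (410,268), hub spanning 265–375). I'm backing straight up.

Emit:
play_rows(moves=[0.07,0,-0.004,0,0,0,0,0.07,0,-0.008,0,0,0,0,0.07,0,-0.012,0,0,0,0,0.07,0,-0.018,0,0,0,0,0.07,0,-0.022,0,0,0,0,0.07,0,-0.025,0,0,0,0,0.07,0,-0.025,0,0,0,0,0.07,0,-0.02,0,0,0,0,0.07,0,-0.012,0,0,0,0,0.07,0,-0.006,0,0,0,0])

```text
clock: 15.0
eef_pos: [0.5269, 0.14, 0.2033]
tcp_rot: [[0.751, 0.005, 0.66], [-0.66, 0.001, 0.751], [0.003, -1.0, 0.004]]
ft_force: [-0.4, -0.6, -0.1]
opening: 0.0703
```

Emit:
play_rows(moves=[0.07,0,0,-0.01,0,0,0,0.07,0,0,-0.015,0,0,0,0.07,0,0,-0.015,0,0,0,0.07,0,0,-0.015,0,0,0,0.07,0,0,-0.015,0,0,0,0.07,0,0,-0.008,0,0,0,0.07,0,0,0,0,0,0,0.07,0,0,0,0,0,0,0.07,0,0,0,0,0,0,0.07,0,0,0,0,0,0])

```text
clock: 15.83
eef_pos: [0.4743, 0.0816, 0.1994]
tcp_rot: [[0.751, -0.0, 0.66], [-0.66, 0.0, 0.751], [-0.0, -1.0, -0.0]]
ft_force: [0.1, 0.7, 0.3]
opening: 0.0703
```

Run:
```python
from fit import *
st();p=cams.read_camera('wrist');save('w13.png',p['color']);st()
uv,X,c=cloud(p,150,490,0,330)
d=np.hypot(X[:,0]-.5256,X[:,1]-.1393)
h=X[(d<.03)&(X[:,2]>.068)&(X[:,2]<.083)];
f=h[(np.hypot(*(h[:,:2]-[.5256,.1393]).T)>.012)]
print('hub top z',np.median(f[:,2]),'rect',cv2.minAreaRect(f[:,:2].astype(np.float32)))
A=np.c_[f[:,:2]-f[:,:2].mean(0),np.ones(len(f))];print('tilt',np.linalg.lstsq(A,f[:,2],rcond=None)[0])
pt=X[(d<.01)&(X[:,2]>.087)];print('pin',len(pt),pt.mean(0) if len(pt) else 0)
rm=X[(d>.027)&(d<.038)&(X[:,2]>.03)&(X[:,2]<.05)];print('rim z pct',np.percentile(rm[:,2],[5,25,50,75,95]))
t=cams.read_camera('top');save('t13.png',t['color']);
```

```text
t 15.8333 pos [0.4743 0.0816 0.1994] jaw -41.3 F [0.15 0.65 0.27] open 0.0703 ydir [-0.0003  0.0002 -1.    ]
t 15.8833 pos [0.4744 0.0816 0.1995] jaw -41.29 F [-0.88  0.17 -0.36] open 0.0699 ydir [-0.0003  0.0001 -1.    ]
hub top z 0.07769657186457753 rect ((0.5251636505126953, 0.13929089903831482), (0.043332137167453766, 0.04436947777867317), 48.26127243041992)
tilt [0.0015 0.0004 0.0777]
pin 188 [0.5256 0.1393 0.0891]
rim z pct [0.037  0.0429 0.0435 0.0441 0.0448]
```

View pics/w13.png

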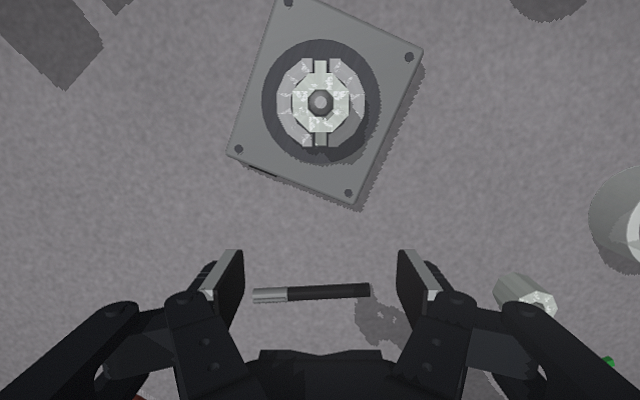

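View pics/t13.png

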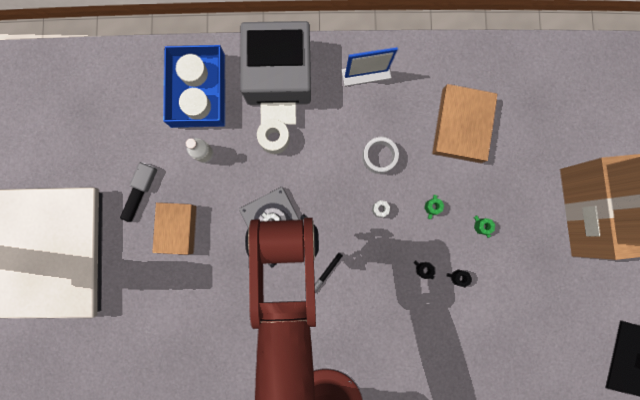

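The collar is seated: both tabs show in the keyways at (320,66) and (320,139), and its top is at 0.0777 m against the expected 0.078 m. It is upright and within 0.5 mm of the pin. The top view shows everything else in place.

```bash
python3 -c "
from h import *
print(sign_off());st()"
```

```text
the job is handed in; nothing more can be done
None
the job is handed in; nothing more can be done
```

The tabbed aluminium collar is on the spindle, fully home with both tabs in the keyways, and I let go of it and handed the job in at about 16 s of the 64 s. The hand-in gives no verdict, so what follows is from my own last checks.

- **How it went in:** I read the keyway angle from the wrist camera (about 48.5° from world x) and turned the collar to match before lowering it over the pin. The tabs dropped straight in, so no turning on the rim was needed. Contact at the seat read about 3 N at the wrist.
- **Seating:** the hub top measured 77.7 mm above the counter, against 78 mm when home. The hub centre was within about 0.5 mm of the pin, and the top face showed almost no tilt (about 0.0015 rad). Both tabs could be seen in the keyways, and the gripper was open and clear.
- **Other things:** the spacer, the other listed objects and the look-alikes showed no visible shift in the last top picture. I compared these by eye and did not measure them.
- **Disagreements:** the first top-camera estimates were off from the wrist camera by about 3 mm for the collar and the spindle axis and about 2.5° for the keyway angle. I went with the wrist values. My first rim refit above the pin failed because it started from a wrong centre; the corrected refit agreed with the earlier one.

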